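Move the seasonings to the new caddy in reverse order

TASK

Move the two spice jars, the pepper mill and the salt shaker from the old steel tray with the cork mats into the new wooden caddy, one to each bay, in reverse order: what stands leftmost in the tray goes into the rightmost bay, the next into the second bay from the right, and so on (the caddy will later be turned round to face the other side of the kitchen). Stand each one upright on the floor of its bay, and never tip any of them over.

Things in the scene. Friction and masses are not known exactly. Their poses are not given: they have to be found in the camera images.
- dark_cap_jar: loose slim clear spice jar with a dark brown (nearly black) screw cap (from above a dark ring round a pale disc), 41 mm diameter, 105 mm tall, straight sides, about 0.11 kg. Origin at the centre of its underside, z up; it is round, so its yaw means nothing.
- white_cap_jar: loose clear spice jar with a ribbed white cap (from above a white ring round a dark blue disc), 47 mm diameter at the cap (44 mm below it), 108 mm tall, about 0.11 kg. Origin at the centre of its underside, z up; it is round, so its yaw means nothing.
- pepper_mill: loose turned wooden pepper mill with a round head and a small knob on top, 170 mm tall: body 58 mm at its widest, up to 122 mm height, head 49 mm wide from 123 to 159 mm, knob 12 mm wide above; about 0.18 kg. The head does not turn. Origin at the centre of its underside, z up; it is round, so its yaw means nothing.
- salt_shaker: loose short salt shaker, white ceramic with a plain domed steel top (grey from above), 48 mm diameter, 85 mm tall, straight sides, about 0.15 kg. Origin at the centre of its underside, z up; it is round, so its yaw means nothing.
- old_tray: the old tray, fixed: long low steel tray, 90 x 336 mm, rim 12 mm high, wire handle at each end, four round cork mats in a row in it. Origin: centre of its underside. Its y axis runs along the row, to the left as the robot sees it (yaw within 0.3 rad); mat centres at y = +120, +40, -40, -120 mm, x = 0.
- new_caddy: the new caddy, fixed, left or right of the tray: wooden box, 84 x 326 mm, rim 24 mm high, 22 mm high dividers, four empty bays in a row, 76 x 76 mm inside, floor 10 mm above the worktop. Origin: centre of its underside. Its y axis runs along the row, to the left as the robot sees it (yaw within 0.3 rad); bay centres at y = +120, +40, -40, -120 mm, x = 0.
- dark_cap_jar_mat: the round cork mat, 72 mm diameter, 3 mm thick, in the old tray on which the dark-capped jar stands at the start (within 4 mm of its centre). It is fixed and stays in the old tray, so it marks the place the dark-capped jar came from. Origin at the centre of its underside, 5 mm above the worktop; its top, on which the dark-capped jar stands, is 8 mm above the worktop.
- white_cap_jar_mat: the round cork mat, 72 mm diameter, 3 mm thick, in the old tray on which the white-capped jar stands at the start (within 4 mm of its centre). It is fixed and stays in the old tray, so it marks the place the white-capped jar came from. Origin at the centre of its underside, 5 mm above the worktop; its top, on which the white-capped jar stands, is 8 mm above the worktop.
- pepper_mill_mat: the round cork mat, 72 mm diameter, 3 mm thick, in the old tray on which the pepper mill stands at the start (within 4 mm of its centre). It is fixed and stays in the old tray, so it marks the place the pepper mill came from. Origin at the centre of its underside, 5 mm above the worktop; its top, on which the pepper mill stands, is 8 mm above the worktop.
- salt_shaker_mat: the round cork mat, 72 mm diameter, 3 mm thick, in the old tray on which the salt shaker stands at the start (within 4 mm of its centre). It is fixed and stays in the old tray, so it marks the place the salt shaker came from. Origin at the centre of its underside, 5 mm above the worktop; its top, on which the salt shaker stands, is 8 mm above the worktop.
Mind the look-alikes: they are no part of the job. Leave any orange or purple look-alike of the salt_shaker alone.

How it is judged:
At the end, for the whole second after the job is handed in: Each of the four things stands in the bay of the new caddy that mirrors its starting place in the old tray (leftmost to rightmost and so on): within 20 mm of the bay's centre along each of the caddy's axes, its underside within 5 mm of the bay floor, tilted less than 0.1 rad, and at rest (((y of dark_cap_jar_mat in the frame of old_tray between 0.1 and 0.14 m and y of dark_cap_jar in the frame of new_caddy between -0.14 and -0.1 m) or (y of dark_cap_jar_mat in the frame of old_tray between 0.02 and 0.06 m and y of dark_cap_jar in the frame of new_caddy between -0.06 and -0.02 m) or (y of dark_cap_jar_mat in the frame of old_tray between -0.06 and -0.02 m and y of dark_cap_jar in the frame of new_caddy between 0.02 and 0.06 m) or (y of dark_cap_jar_mat in the frame of old_tray between -0.14 and -0.1 m and y of dark_cap_jar in the frame of new_caddy between 0.1 and 0.14 m)) and x of dark_cap_jar in the frame of new_caddy between -0.02 and 0.02 m and z of dark_cap_jar in the frame of new_caddy between 0.005 and 0.015 m and angle between each of dark_cap_jar, white_cap_jar, pepper_mill, salt_shaker's own z axis and vertical below 0.1 rad and linear speed of each of dark_cap_jar, white_cap_jar, pepper_mill, salt_shaker below 0.02 m/s and angular speed of each of dark_cap_jar, white_cap_jar, pepper_mill, salt_shaker below 0.2 rad/s and ((y of white_cap_jar_mat in the frame of old_tray between 0.1 and 0.14 m and y of white_cap_jar in the frame of new_caddy between -0.14 and -0.1 m) or (y of white_cap_jar_mat in the frame of old_tray between 0.02 and 0.06 m and y of white_cap_jar in the frame of new_caddy between -0.06 and -0.02 m) or (y of white_cap_jar_mat in the frame of old_tray between -0.06 and -0.02 m and y of white_cap_jar in the frame of new_caddy between 0.02 and 0.06 m) or (y of white_cap_jar_mat in the frame of old_tray between -0.14 and -0.1 m and y of white_cap_jar in the frame of new_caddy between 0.1 and 0.14 m)) and x of white_cap_jar in the frame of new_caddy between -0.02 and 0.02 m and z of white_cap_jar in the frame of new_caddy between 0.005 and 0.015 m and ((y of pepper_mill_mat in the frame of old_tray between 0.1 and 0.14 m and y of pepper_mill in the frame of new_caddy between -0.14 and -0.1 m) or (y of pepper_mill_mat in the frame of old_tray between 0.02 and 0.06 m and y of pepper_mill in the frame of new_caddy between -0.06 and -0.02 m) or (y of pepper_mill_mat in the frame of old_tray between -0.06 and -0.02 m and y of pepper_mill in the frame of new_caddy between 0.02 and 0.06 m) or (y of pepper_mill_mat in the frame of old_tray between -0.14 and -0.1 m and y of pepper_mill in the frame of new_caddy between 0.1 and 0.14 m)) and x of pepper_mill in the frame of new_caddy between -0.02 and 0.02 m and z of pepper_mill in the frame of new_caddy between 0.005 and 0.015 m and ((y of salt_shaker_mat in the frame of old_tray between 0.1 and 0.14 m and y of salt_shaker in the frame of new_caddy between -0.14 and -0.1 m) or (y of salt_shaker_mat in the frame of old_tray between 0.02 and 0.06 m and y of salt_shaker in the frame of new_caddy between -0.06 and -0.02 m) or (y of salt_shaker_mat in the frame of old_tray between -0.06 and -0.02 m and y of salt_shaker in the frame of new_caddy between 0.02 and 0.06 m) or (y of salt_shaker_mat in the frame of old_tray between -0.14 and -0.1 m and y of salt_shaker in the frame of new_caddy between 0.1 and 0.14 m)) and x of salt_shaker in the frame of new_caddy between -0.02 and 0.02 m and z of salt_shaker in the frame of new_caddy between 0.005 and 0.015 m); the robot touches nothing.
It fails at once if the dark-capped jar is tipped over (tilted more than 0.6 rad) (angle between dark_cap_jar's own z axis and vertical above 0.6 rad).
It fails at once if the white-capped jar is tipped over (tilted more than 0.6 rad) (angle between white_cap_jar's own z axis and vertical above 0.6 rad).
It fails at once if the pepper mill is tipped over (tilted more than 0.6 rad) (angle between pepper_mill's own z axis and vertical above 0.6 rad).
It fails at once if the salt shaker is tipped over (tilted more than 0.6 rad) (angle between salt_shaker's own z axis and vertical above 0.6 rad).
It also fails if it takes over 131 s, if anything falls off the work surface, if the arm or the gripper's body presses on something with over 40 N, if the wrist force passes 120 N, or if a joint passes its speed limit or range.

ROBOT

A 7-joint arm with a two-finger parallel gripper is mounted at the origin on a cart in front of the work surface, level with it; the furniture and walls round the work are solid. World frame = base frame: x ahead of the robot, y to its left, z up, the work surface at z = 0. Lengths are in m, angles in rad, forces in N, time in s.
With the tool pointing down it reaches from about 0.425 to 0.875 m from the base axis. Payload 4.7 kg.
Tool frame: the origin (TCP) lies midway between the tips of the shut fingers; the grasp point (between the pads) lies 19 mm behind it; z points along the fingers, y is the line along which they close (so a half turn about z gives the same grasp; the last joint's range is limited). The gripper opens to 87 mm and grips with 3 to 60 N. Pads are 19 mm wide; open, the fingers measure 117 mm over their backs; the gripper's body (75 mm by 190 mm) begins 51 mm behind the grasp point.
Start: joints at [-1.237, 0.321, -0.07, 1.45, 0.023, 1.371, -0.057], TCP at [0.204, 0.617, 0.223] pointing down, gripper open.
Joint ranges: [-2.86, 2.86], [-0.3, 2.09], [-1.38, 1.24], [0.06, 2.45], [-1.56, 4.7], [0.09, 2.05], [-2.69, 2.69]. Speed limits (rad/s): [2.57, 2.57, 3.14, 3.14, 3.14, 3.14, 3.14].

INTERFACE

Orientations are given as a unit quaternion [w, x, y, z].
In Python, from plant import readout, optics, ticket gives the robot as it stands.
- The arm moves only by the tool send_rows, never from a script. Its argument "steps" is text: rows parted by semicolons, each of 5 numbers parted by spaces: the shift along the world's x, y, z as a fraction of full scale, then the turn about the world's z as a fraction of full scale, then the opening, from 0 (shut) to 1 (fully open). In form: tx ty tz twist gripper; .... A call has exactly 5 rows; each row shifts and turns the commanded pose from where the row before left it; what a row does not reach is not made up. Full scale, the value 1, is 20 mm for a shift and 0.12 rad for a turn. A row lasts 1/12 s, in which the tool goes at most 41.7 mm and 7.16 degrees, less where a joint would pass 70% of its speed; a pose out of reach is approached as far as the arm can. A call with a number of a shift or a turn outside -1 to 1 is refused whole. A call with a gripper value outside its range is refused whole. The fingers move at their own pace and stop on an object; the grip force is fixed at half the most. Time passes only in rows, so rows that do not move let the fingers close, or fill a call up. It gives the time, the measured TCP pose, the force, the opening and the grip force at its end, in the units of the state.
- readout.observe(): the state, without advancing time (a new reading comes with each control period).
- optics.snapshot(name): name is "scene" or "side" or "wrist"; returns the picture (400x640x3 uint8, blue, green, red); there is no depth.
- optics.camera_model(name): a dict with "fovy" (degrees; the focal length in pixels is half the picture's height over the tangent of half this angle, whatever the lens; pixels are square), "cx", "cy" (the principal point, pixels), "distortion" ([k1, k2, p1, p2, k3] as OpenCV has them; the pictures are not rectified), "T" (4x4, takes a point from camera to world coordinates). Camera axes: x right, y down, z forward; pixel columns grow to the right and rows downward; lengths in m; the calibration is good to about 2 mm. A picture is of the moment at which its call begins: read the wrist's pose just before it. camera_model takes no time and is no camera call; for the wrist camera it gives the pose at the moment of the call.
- ticket.finish_job(): hands the job in; it is judged then, once.
The state is a dict: "time_s": time; "qpos": joint angles; "qvel": joint speeds; "tau": joint torques, N m; "position": TCP position; "eef_rot": TCP orientation; "ft_force": force on the tool from outside, world axes, zero at the start; "wrist_torque": the same for the moment, N m; "opening": opening from 0.0 (shut) to 1.0 (fully open); "grip_force": force on a finger pad.
Only numpy, scipy, OpenCV 4.12 (cv2) and the standard library are available. Lean on these libraries where they do the work, as an engineer would, in place of code of your own. Each camera call takes 0.05 s, during which the arm holds its last target. There are 200 camera calls.

## Working session

There is one attempt and no reset: what is moved stays moved. The work goes in short steps, Python scripts to look and compute and a tool call to move; the robot and the scene stay as the last step left them, time stands still between calls to the robot, and variables do not carry over. Pictures are saved under pics/ and viewed, at most 14 in all, crops included, and the job is handed in when it is done.

Besides the shell and the picture viewer there is one more tool, called after "Emit:" in YAML: its name, and indented under it one key for each argument. send_rows: Moves the arm, as the interface text tells. Its arguments: {"type":"object","properties":{"steps":{"type":"string"}},"required":["steps"]}

```bash
mkdir -p pics; cat > h.py <<'E'
import numpy as np, cv2
from plant import readout, optics, ticket
def K(m):
    f=200/np.tan(np.radians(m["fovy"])/2); return np.array([[f,0,m["cx"]],[0,f,m["cy"]],[0,0,1.]])
def ray(m,px):
    u=cv2.undistortPoints(np.array(px,float).reshape(-1,1,2),K(m),np.array(m["distortion"],float)).reshape(-1,2)
    T=np.array(m["T"]); d=np.c_[u,np.ones(len(u))]@T[:3,:3].T; return T[:3,3],d
def plane(m,px,z):
    o,d=ray(m,px); return o+d*((z-o[2])/d[:,2:3])
def proj(m,P):
    T=np.linalg.inv(np.array(m["T"])); r=cv2.Rodrigues(T[:3,:3])[0]
    return cv2.projectPoints(np.array(P,float).reshape(-1,1,3),r,T[:3,3],K(m),np.array(m["distortion"],float))[0].reshape(-1,2)
def snap(n,f):
    m=optics.camera_model(n); im=optics.snapshot(n); cv2.imwrite(f"pics/{f}.png",im); return m,im
E
python3 - <<'E'
from h import *
print(readout.observe())
for n in("scene","side","wrist"):
    m,im=snap(n,n+"0"); print(n,m["fovy"],m["distortion"],np.round(m["T"],3).tolist())
E
```

```text
{'time_s': 0.0, 'qpos': array([-1.23689474,  0.32184512, -0.07008807,  1.4516752 ,  0.02262268,
        1.37077903, -0.05691683]), 'qvel': array([-5.08836849e-04, -2.64429109e-04, -1.41271768e-03,  2.47680518e-04,
       -3.87124241e-04,  6.62888759e-04,  1.60930902e-05]), 'tau': array([ 5.56428495e-04, -4.91274011e+01, -4.03515631e-01, -3.12531781e+01,
       -6.38191542e-02,  4.33324242e-02,  1.67643548e-04]), 'position': array([0.20422642, 0.61650529, 0.22144707]), 'eef_rot': array([-9.40967604e-05,  1.59209612e-01,  9.87244336e-01, -9.55152630e-04]), 'ft_force': array([-0.14988455, -0.73919071,  0.85701988]), 'wrist_torque': array([-0.03204405,  0.01490066,  0.00168739]), 'grip_force': 0.0, 'opening': 0.9969434380848133}
scene 44.12770106066802 [-0.14778332  0.          0.          0.          0.        ] [[0.501, -0.519, 0.693, -0.414], [-0.865, -0.321, 0.385, -0.621], [0.022, -0.792, -0.61, 0.939], [0.0, 0.0, 0.0, 1.0]]
side 49.62503477162273 [0.03961339 0.         0.         0.         0.        ] [[0.874, -0.247, 0.418, 0.053], [-0.485, -0.398, 0.779, -0.998], [-0.026, -0.884, -0.467, 0.604], [0.0, 0.0, 0.0, 1.0]]
wrist 64.82319736765314 [0.00834271 0.         0.         0.         0.        ] [[0.313, 0.919, 0.24, 0.138], [0.95, -0.303, -0.08, 0.638], [-0.001, 0.253, -0.968, 0.385], [0.0, 0.0, 0.0, 1.0]]
```

View pics/scene0.png

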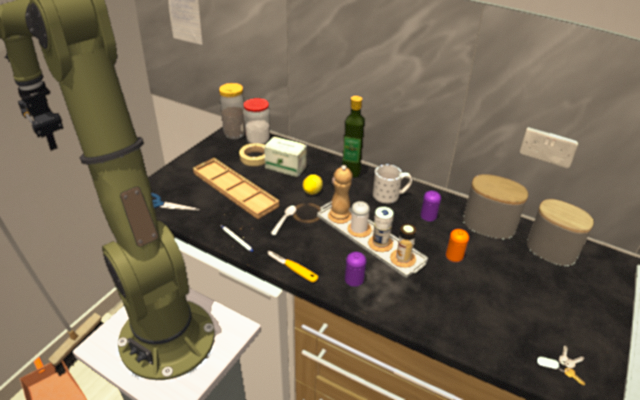

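View pics/side0.png

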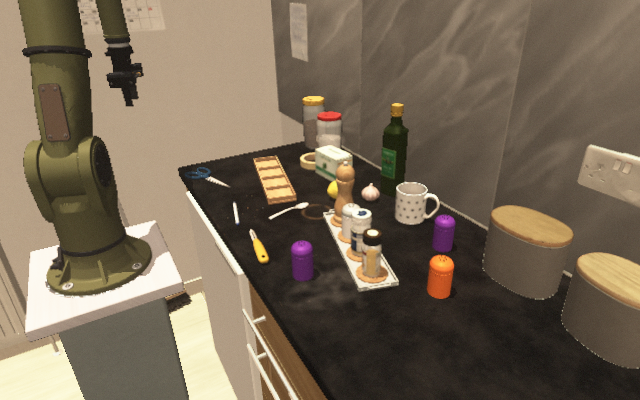

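View pics/wrist0.png

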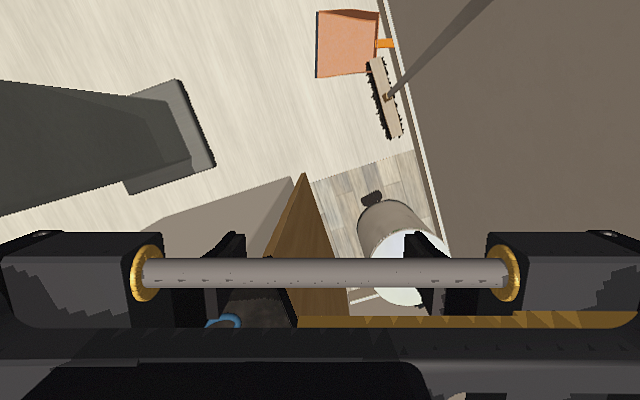

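The scene shows, from left to right in the tray, the mill (342,195), a white shaker (360,218), the white-capped jar (383,230) and the dark-capped jar (407,245). The empty caddy is at (235,187), to the left of the tray. I'll enlarge both views.

```bash
python3 - <<'E'
from h import *
a=cv2.imread("pics/scene0.png"); b=cv2.imread("pics/side0.png")
f=lambda i,x,y,w,h:cv2.resize(i[y:y+h,x:x+w],(400,300),interpolation=cv2.INTER_CUBIC)
cv2.imwrite("pics/c0.png",np.vstack([np.hstack([f(a,185,145,100,75),f(a,310,160,133,120)[:300]]),np.hstack([f(b,240,145,70,60),f(b,310,160,100,130)])]))
# brown/orange wood mask + cork
for n,im,roi in(("scene",a,(185,150,100,70)),("side",b,(240,150,60,60))):
    x,y,w,h=roi; hsv=cv2.cvtColor(im,cv2.COLOR_BGR2HSV)
    M=np.zeros(im.shape[:2],np.uint8); M[y:y+h,x:x+w]=cv2.inRange(hsv,(5,70,70),(28,255,255))[y:y+h,x:x+w]
    c=max(cv2.findContours(M,0,2)[0],key=cv2.contourArea); print(n,cv2.contourArea(c),cv2.boxPoints(cv2.minAreaRect(c)).round(1).tolist(),cv2.approxPolyDP(cv2.convexHull(c),3,True).reshape(-1,2).tolist())
E
```

```text
scene 2275.5 [[188.89999389648438, 171.3000030517578], [205.8000030517578, 147.5], [281.8999938964844, 201.5], [265.1000061035156, 225.3000030517578]] [[192, 167], [215, 157], [277, 198], [279, 205], [255, 218], [196, 176]]
side 1313.0 [[251.3000030517578, 158.60000610351562], [279.8999938964844, 148.3000030517578], [298.20001220703125, 199.1999969482422], [269.70001220703125, 209.5]] [[276, 155], [296, 200], [268, 204], [253, 158]]
```

View pics/c0.png

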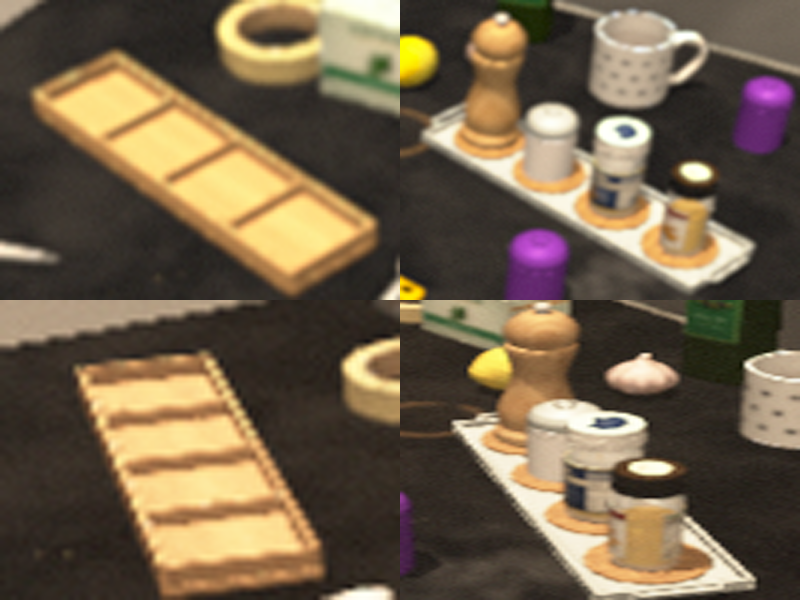

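The crop confirms the order from left to right: mill, salt, white cap, dark cap. I'll triangulate from the tops and the rim corners.

```bash
python3 - <<'E'
from h import *
A=optics.camera_model("scene");B=optics.camera_model("side")
pa=[(343.9,167.2),(360.2,204.5),(384.8,212.8),(408,228.8)];pb=[(345.75,163.5),(351.5,206.4),(361.75,213.7),(372.5,232.8)]
for n,p,q,z in zip("mill salt white dark".split(),pa,pb,(.178,.093,.116,.113)):
    o,d=ray(A,p);r,e=ray(B,q);d=d[0];e=e[0]
    s=np.linalg.lstsq(np.c_[d,-e],r-o,rcond=None)[0];P=(o+d*s[0]+r+e*s[1])/2
    print(n,"tri",P.round(3),"planeA",plane(A,p,z)[0].round(3),"planeB",plane(B,q,z)[0].round(3))
ca=plane(A,[(193.8,168.8),(214.5,158),(279.3,201.3),(258,214.5)],.024)
cb=plane(B,[(253.7,158.6),(276.2,155.5),(296,194),(267,199)],.024)
for n,c in(("A",ca),("B",cb)):
    print(n,c[:,:2].round(3).tolist(),c.mean(0).round(3),[round(float(np.linalg.norm(c[i]-c[i-1])),3) for i in range(4)])
    v=(c[0]+c[1]-c[2]-c[3]);print("yaw",np.arctan2(-v[0],v[1]))
t=plane(A,[(310+428/3.008-400/3.008,160+132/2.5),(310+(752-400)/3.008,160+240/2.5)],.012);print("tray L-near,R-far",t.round(3).tolist())
E
```

```text
mill tri [ 0.602 -0.131  0.171] planeA [ 0.597 -0.134  0.178] planeB [ 0.589 -0.149  0.178]
salt tri [ 0.575 -0.201  0.087] planeA [ 0.572 -0.203  0.093] planeB [ 0.564 -0.214  0.093]
white tri [ 0.547 -0.285  0.114] planeA [ 0.548 -0.285  0.116] planeB [ 0.542 -0.291  0.116]
dark tri [ 0.523 -0.361  0.111] planeA [ 0.523 -0.362  0.113] planeB [ 0.519 -0.366  0.113]
A [[0.534, 0.379], [0.62, 0.363], [0.539, 0.045], [0.455, 0.063]] [0.537 0.213 0.024] [0.326, 0.087, 0.328, 0.086]
yaw -0.24834173715671132
B [[0.531, 0.371], [0.611, 0.355], [0.536, 0.042], [0.449, 0.058]] [0.532 0.207 0.024] [0.323, 0.082, 0.321, 0.088]
yaw -0.24596192928300684
tray L-near,R-far [[0.568, -0.077, 0.012], [0.561, -0.417, 0.012]]
```

```bash
python3 - <<'E'
from h import *
A=optics.camera_model("scene")
for n,p in dict(purp=(356,281),orange=(456,259),mug=(387,199),bottle=(353,172),purp2=(430,219),lemon=(312,193),knife=(295,268)).items(): print(n,plane(A,[p],0)[0].round(3))
E
```

```text
purp [ 0.392 -0.288 -0.   ]
orange [ 0.604 -0.488  0.   ]
mug [ 0.749 -0.216  0.   ]
bottle [ 0.824 -0.059  0.   ]
purp2 [ 0.728 -0.366  0.   ]
lemon [ 0.653 -0.001  0.   ]
knife [ 0.35 -0.13  0.  ]
```

Emit:
send_rows:
  steps: "0.5 -1 0.5 -1 1; 0.5 -1 0.5 -1 1; 0.5 -1 0.5 -1 1; 0.5 -1 0.5 -1 1; 0.5 -1 0.5 -1 1"

```text
time_s: 0.57
position: [0.2547, 0.5158, 0.2726]
eef_rot: [0.0, 0.446, 0.895, -0.0]
ft_force: [0.8, 0.4, 0.9]
opening: 1.003
grip_force: 0.0
```

Emit:
send_rows:
  steps: "0.5 -1 0 -1 1; 0.5 -1 0 -1 1; 0.5 -1 0 -1 1; 0.5 -1 0 -1 1; 0.5 -1 0 -1 1"

```text
time_s: 0.98
position: [0.3047, 0.4158, 0.2723]
eef_rot: [0.0, 0.691, 0.723, -0.0]
ft_force: [-0.7, 0.1, -0.0]
opening: 1.0
grip_force: 0.0
```

Emit:
send_rows:
  steps: "0.5 -1 0 -1 1; 0.5 -1 0 -1 1; 0.5 -1 0 -0.75 1; 0.5 -1 0 0 1; 0.5 -1 0 0 1"

```text
time_s: 1.4
position: [0.3546, 0.3158, 0.2724]
eef_rot: [0.0, 0.799, 0.602, -0.0]
ft_force: [0.6, -0.2, -0.3]
opening: 1.001
grip_force: 0.0
```

Emit:
send_rows:
  steps: "0.5 -0.75 0.2 0 1; 0.5 -0.75 0.2 0 1; 0.5 -0.75 0.2 0 1; 0.5 -0.75 0.2 0 1; 0.5 -0.75 0.2 0 1"

```text
time_s: 1.82
position: [0.4046, 0.2411, 0.2926]
eef_rot: [-0.0, 0.799, 0.602, -0.0]
ft_force: [-0.1, 1.6, -0.5]
opening: 0.996
grip_force: 0.0
```

Emit:
send_rows:
  steps: "0.5 -0.75 0.2 0 1; 0.5 -0.75 0.2 0 1; 0.5 -0.75 0.2 0 1; 0.5 -0.75 0.2 0 1; 0.5 -0.75 0.2 0 1"

```text
time_s: 2.23
position: [0.4546, 0.1661, 0.3126]
eef_rot: [-0.0, 0.799, 0.602, -0.0]
ft_force: [0.2, -0.1, 0.0]
opening: 0.999
grip_force: 0.0
```

Emit:
send_rows:
  steps: "0.5 -0.75 0.2 0 1; 0.5 -0.75 0.2 0 1; 0.5 -0.75 0.2 0 1; 0.5 -0.75 0.2 0 1; 0.5 -0.75 0.2 0 1"

```text
time_s: 2.65
position: [0.5046, 0.0912, 0.3326]
eef_rot: [-0.0, 0.799, 0.602, -0.0]
ft_force: [0.2, 0.5, 0.0]
opening: 1.002
grip_force: 0.0
```

```bash
python3 - <<'E'
from h import *
m,im=snap("wrist","w1");print(readout.observe()["position"])
np.save("w1.npy",m,allow_pickle=True)
c=np.array([.535,.211]);v=np.array([.2445,.9697]);u=np.array([.9697,-.2445])
print(proj(m,[[*(c+v*y+u*x),.024] for x,y in((-.042,.163),(.042,.163),(.042,-.163),(-.042,-.163))]).round(1).tolist())
E
```

```text
[0.50668489 0.08708742 0.33343828]
[[285.3, -56.2], [351.6, -58.6], [353.4, 192.7], [298.7, 194.4]]
```

View pics/w1.png

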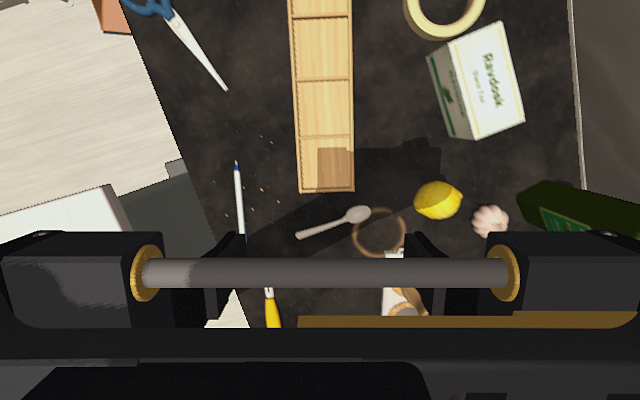

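Caddy in view: its right end runs from (299,192) to (354,191), and the dividers sit at rows ~135, 80 and 16. That is within 2 px of the prediction. Next I'll look over the tray.

Emit:
send_rows:
  steps: "0.04 -0.96 0 0 1; 0.04 -0.96 0 0 1; 0.04 -0.96 0 0 1; 0.04 -0.96 0 0 1; 0.04 -0.96 0 0 1"

```text
time_s: 3.12
position: [0.5081, -0.0048, 0.3323]
eef_rot: [-0.0, 0.799, 0.602, -0.0]
ft_force: [0.3, -0.9, -0.9]
opening: 0.998
grip_force: 0.0
```

Emit:
send_rows:
  steps: "0.04 -0.96 0 0 1; 0.04 -0.96 0 0 1; 0.04 -0.96 0 0 1; 0.04 -0.96 0 0 1; 0.04 -0.96 0 0 1"

```text
time_s: 3.53
position: [0.5121, -0.1008, 0.3324]
eef_rot: [-0.0, 0.799, 0.602, 0.0]
ft_force: [1.0, 0.3, -0.6]
opening: 0.997
grip_force: 0.0
```

Emit:
send_rows:
  steps: "0.04 -0.96 0 0 1; 0.04 -0.96 0 0 1; 0.04 -0.96 0 0 1; 0.04 -0.96 0 0 1; 0.04 -0.96 0 0 1"

```text
time_s: 3.95
position: [0.5162, -0.1966, 0.3324]
eef_rot: [-0.0, 0.798, 0.602, 0.0]
ft_force: [-0.1, -0.1, 0.4]
opening: 1.002
grip_force: 0.0
```

Emit:
send_rows:
  steps: "0.04 -0.96 0 0 1; 0.04 -0.96 0 0 1; 0.04 -0.96 0 0 1; 0.04 -0.96 0 0 1; 0.04 -0.96 0 0 1"

```text
time_s: 4.37
position: [0.5203, -0.2925, 0.3323]
eef_rot: [-0.0, 0.798, 0.602, -0.0]
ft_force: [0.1, 0.8, 0.1]
opening: 0.999
grip_force: 0.0
```

Emit:
send_rows:
  steps: "0.04 -0.96 0 0 1; 0.04 -0.96 0 0 1; 0.04 -0.96 0 0 1; 0.04 -0.96 0 0 1; 0.04 -0.96 0 0 1"

```text
time_s: 4.78
position: [0.5245, -0.3885, 0.3321]
eef_rot: [-0.0, 0.798, 0.602, -0.0]
ft_force: [0.1, -0.0, 0.8]
opening: 0.996
grip_force: 0.0
```

```bash
python3 - <<'E'
from h import *
m1=np.load("w1.npy",allow_pickle=True).item()
P=plane(m1,[(299,192.5),(354,191.5),(290,16),(353,16),(298,136),(353,134)],.0235)[:,:2]
print(P.round(3).tolist()); c=np.array([.535,.211]);v=np.array([.2445,.9697]);u=np.array([.9697,-.2445])
print("caddy x,y of right-end corners, divider ends +80, -80:",np.c_[(P-c)@u,(P-c)@v].round(4).tolist())
m,im=snap("wrist","w2");print(readout.observe()["position"])
np.save("w2.npy",m,allow_pickle=True)
print(proj(m,[[.599,-.132,.178],[.574,-.202,.093],[.548,-.285,.116],[.523,-.361,.113]]).round(1).tolist())
E
```

```text
[[0.456, 0.066], [0.537, 0.044], [0.515, 0.3], [0.596, 0.277], [0.479, 0.147], [0.558, 0.128]]
caddy x,y of right-end corners, divider ends +80, -80: [[-0.0414, -0.1602], [0.043, -0.1612], [-0.041, 0.0817], [0.0432, 0.0791], [-0.0385, -0.0753], [0.0421, -0.0749]]
[ 0.52280582 -0.3926491   0.33159864]
[[327.4, -133.8], [322.3, 7.2], [320.3, 86.8], [317.9, 157.4]]
```

View pics/w2.png

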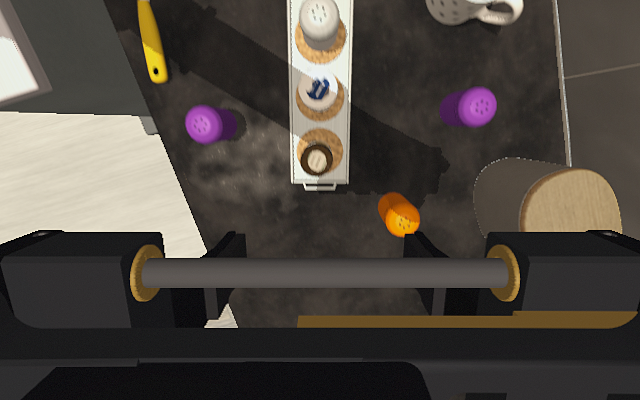

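Wrist view over the tray: dark cap at (316.5,158), white cap at (318,90), salt top at about (320,15), mats at (320,151), (320,97) and (320,37).

```bash
python3 - <<'E'
from h import *
m=np.load("w2.npy",allow_pickle=True).item()
for n,p,z in(("dark",(316.5,158.5),.113),("white",(318,90),.116),("salt",(320,15),.092),("matd",(320,151),.008),("matw",(320,97),.008),("mats",(320,37),.008)): print(n,plane(m,[p],z)[0].round(4))
c=np.array([.5365,.213]);v=np.array([.2445,.9697])
print([(c+v*y).round(3).tolist() for y in(.12,.04,-.04,-.12)])
E
```

```text
dark [ 0.521  -0.3618  0.113 ]
white [ 0.5446 -0.2876  0.116 ]
salt [ 0.5694 -0.2085  0.092 ]
matd [ 0.5234 -0.3632  0.008 ]
matw [ 0.5452 -0.2878  0.008 ]
mats [ 0.5673 -0.2112  0.008 ]
[[0.566, 0.329], [0.546, 0.252], [0.527, 0.174], [0.507, 0.097]]
```

Emit:
send_rows:
  steps: "-0.02 0.27 -0.6 0 1; -0.02 0.27 -0.6 0 1; -0.02 0.27 -0.6 0 1; -0.02 0.27 -0.6 0 1; -0.02 0.27 -0.6 0 1"

```text
time_s: 5.25
position: [0.5223, -0.3603, 0.2716]
eef_rot: [-0.0, 0.799, 0.602, -0.0]
ft_force: [-0.5, -0.2, -0.2]
opening: 1.0
grip_force: 0.0
```

Emit:
send_rows:
  steps: "0 0 -1 0 1; 0 0 -1 0 1; 0 0 -1 0 1; 0 0 -1 0 1; 0 0 -1 0 1"

```text
time_s: 5.67
position: [0.5223, -0.3603, 0.1714]
eef_rot: [-0.0, 0.798, 0.602, 0.0]
ft_force: [-0.1, -1.2, -0.4]
opening: 1.0
grip_force: 0.0
```

Emit:
send_rows:
  steps: "0 0 -1 0 1; 0 0 -1 0 1; 0 0 -1 0 1; 0 0 -1 0 1; 0 0 -0.8 0 1"

```text
time_s: 6.08
position: [0.5218, -0.3599, 0.0746]
eef_rot: [-0.001, 0.798, 0.602, -0.0]
ft_force: [-0.4, 0.2, -0.2]
opening: 1.0
grip_force: 0.0
```

Emit:
send_rows:
  steps: "0 0 -0.4 0 1; 0 0 -0.2 0 1; 0 0 -0.2 0 1; 0 0 0 0 1; 0 0 0 0 1"

```text
time_s: 6.5
position: [0.5228, -0.3613, 0.0613]
eef_rot: [0.001, 0.799, 0.602, 0.0]
ft_force: [0.6, -0.3, 0.3]
opening: 1.003
grip_force: 0.0
```

```bash
python3 - <<'E'
from h import *
a=snap("scene","s1")[1]; b=snap("side","b1")[1]; print(readout.observe()["position"])
f=lambda i,x,y,w,h:cv2.resize(i[y:y+h,x:x+w],(400,400),interpolation=cv2.INTER_CUBIC)
cv2.imwrite("pics/c1.png",np.hstack([f(a,340,150,120,120),f(b,310,170,130,130)]))
E
```

```text
[ 0.52292559 -0.36134556  0.06156444]
```

View pics/c1.png

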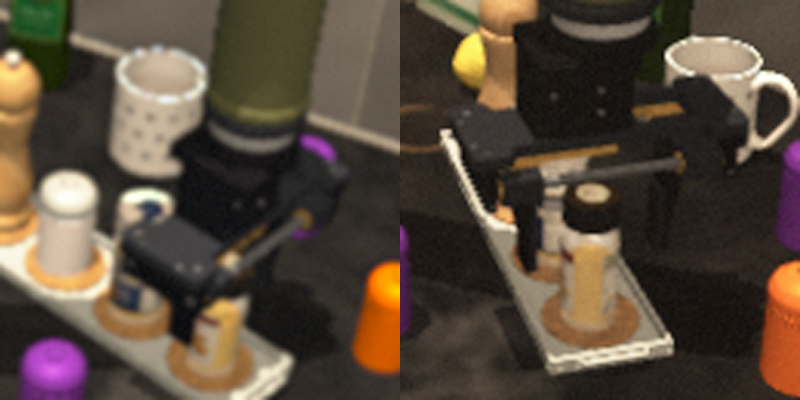

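The fingers straddle the jar: tips at (528,268) and (660,245), jar middle at about (590,258). I'll close and lift.

Emit:
send_rows:
  steps: "0 0 0 0 0; 0 0 0 0 0; 0 0 0 0 0; 0 0 0 0 0; 0 0 0 0 0"

```text
time_s: 7.02
position: [0.5224, -0.361, 0.0606]
eef_rot: [0.0, 0.799, 0.602, 0.0]
ft_force: [-0.0, -0.5, 0.7]
opening: 0.706
grip_force: 0.0
```

Emit:
send_rows:
  steps: "0 0 0 0 0; 0 0 0 0 0; 0 0 0 0 0; 0 0 0 0 0; 0 0 0 0 0"

```text
time_s: 7.43
position: [0.5222, -0.3609, 0.0605]
eef_rot: [-0.0, 0.799, 0.602, -0.0]
ft_force: [0.0, 0.5, -0.4]
opening: 0.463
grip_force: 30.0
```

Emit:
send_rows:
  steps: "0 0 0.2 0 0; 0 0 0.4 0 0; 0 0 0.6 0 0; 0 0 0.6 0 0; 0 0 0.6 0 0"

```text
time_s: 7.85
position: [0.5226, -0.3613, 0.1104]
eef_rot: [0.001, 0.799, 0.602, 0.0]
ft_force: [0.6, 0.7, -1.0]
opening: 0.458
grip_force: 30.0
```

Emit:
send_rows:
  steps: "0 0 0.6 0 0; 0 0 0.6 0 0; 0 0 0.6 0 0; 0 0 0.6 0 0; 0 0 0.6 0 0"

```text
time_s: 8.27
position: [0.5224, -0.3609, 0.17]
eef_rot: [0.0, 0.799, 0.602, 0.0]
ft_force: [0.4, -0.4, -1.9]
opening: 0.461
grip_force: 30.0
```

Emit:
send_rows:
  steps: "0 0.4 0.6 0 0; 0 0.8 0.6 0 0; 0 1 0.3 0 0; 0 1 0 0 0; 0 1 0 0 0"

```text
time_s: 8.68
position: [0.5225, -0.2759, 0.1997]
eef_rot: [0.0, 0.799, 0.602, 0.0]
ft_force: [0.2, 0.3, -2.3]
opening: 0.461
grip_force: 30.0
```

Emit:
send_rows:
  steps: "0 1 0 0 0; 0 1 0 0 0; 0 1 0 0 0; 0 1 0 0 0; 0 1 0 0 0"

```text
time_s: 9.1
position: [0.5221, -0.1755, 0.1991]
eef_rot: [-0.0, 0.799, 0.602, 0.0]
ft_force: [0.1, 0.0, -2.1]
opening: 0.471
grip_force: 30.0
```

Emit:
send_rows:
  steps: "0 1 0 0 0; 0 1 0 0 0; 0 1 0 0 0; 0 1 0 0 0; 0 1 0 0 0"

```text
time_s: 9.52
position: [0.522, -0.0756, 0.1992]
eef_rot: [-0.0, 0.799, 0.602, 0.0]
ft_force: [0.3, -0.2, -1.9]
opening: 0.461
grip_force: 30.0
```

Emit:
send_rows:
  steps: "0.11 1 0 0 0; 0.11 1 0 0 0; 0.11 1 0 0 0; 0.11 1 0 0 0; 0.11 1 0 0 0"

```text
time_s: 9.93
position: [0.5331, 0.0243, 0.1992]
eef_rot: [-0.0, 0.799, 0.602, 0.0]
ft_force: [-0.2, 0.4, -0.8]
opening: 0.463
grip_force: 30.0
```

Emit:
send_rows:
  steps: "0.11 1 0 0 0; 0.11 1 0 0 0; 0.11 1 0 0 0; 0.11 1 0 0 0; 0.11 1 0 0 0"

```text
time_s: 10.35
position: [0.544, 0.1243, 0.1992]
eef_rot: [-0.0, 0.799, 0.602, 0.0]
ft_force: [-0.1, 0.0, -1.1]
opening: 0.463
grip_force: 30.0
```

Emit:
send_rows:
  steps: "0.11 1 0 0 0; 0.11 1 0 0 0; 0.11 1 0 0 0; 0.11 1 0 0 0; 0.11 1 0 0 0"

```text
time_s: 10.77
position: [0.5553, 0.2248, 0.1989]
eef_rot: [-0.0, 0.799, 0.602, 0.0]
ft_force: [0.4, -0.4, -2.4]
opening: 0.461
grip_force: 30.0
```

Emit:
send_rows:
  steps: "0.11 1 0 0 0; 0.11 1 0 0 0; 0.11 1 0 0 0; 0.11 1 0 0 0; 0.11 1 0 0 0"

```text
time_s: 11.18
position: [0.5663, 0.3251, 0.1984]
eef_rot: [0.0, 0.798, 0.602, -0.0]
ft_force: [1.3, -0.7, -2.2]
opening: 0.464
grip_force: 30.0
```

Emit:
send_rows:
  steps: "0 0.2 -0.7 0 0; 0 0 -1 0 0; 0 0 -1 0 0; 0 0 -1 0 0; 0 0 -1 0 0"

```text
time_s: 11.6
position: [0.566, 0.3261, 0.1024]
eef_rot: [0.0, 0.799, 0.602, -0.001]
ft_force: [-0.3, -0.1, -1.4]
opening: 0.461
grip_force: 30.0
```

Emit:
send_rows:
  steps: "0 0 -0.8 0 0; 0 0 -0.4 0 0; 0 0 -0.3 0 0; 0 0 -0.2 0 0; 0 0 -0.1 0 0"

```text
time_s: 12.02
position: [0.5666, 0.3269, 0.0685]
eef_rot: [0.0, 0.799, 0.602, 0.0]
ft_force: [0.3, 0.1, -1.8]
opening: 0.466
grip_force: 30.0
```

Emit:
send_rows:
  steps: "0 0 -0.05 0 0; 0 0 -0.05 0 0; 0 0 -0.05 0 0; 0 0 0 0 0; 0 0 0 0 0"

```text
time_s: 12.43
position: [0.5665, 0.3272, 0.0659]
eef_rot: [0.0, 0.799, 0.602, 0.0]
ft_force: [0.7, 0.2, -1.2]
opening: 0.464
grip_force: 30.0
```

```bash
python3 - <<'E'
from h import *
a=snap("scene","s2")[1]; b=snap("side","b2")[1]; o=readout.observe();print(o["position"],o["ft_force"])
f=lambda i,x,y,w,h:cv2.resize(i[y:y+h,x:x+w],(400,400),interpolation=cv2.INTER_CUBIC)
cv2.imwrite("pics/c2.png",np.hstack([f(a,180,110,110,110),f(b,230,110,100,100)]))
E
```

```text
[0.56648228 0.327145   0.06586918] [-0.11181668  0.28263091 -1.71489739]
```

View pics/c2.png

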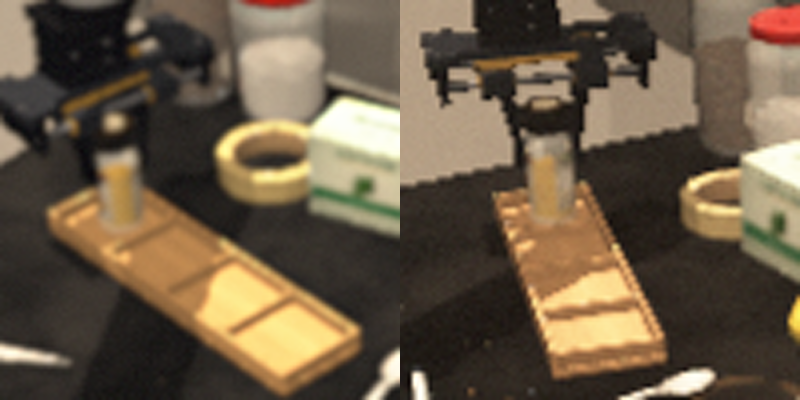

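The jar stands inside the leftmost bay, clear of the walls. I'll ease it down the last few millimetres, release and rise.

Emit:
send_rows:
  steps: "0 0 -0.05 0 0; 0 0 -0.05 0 0; 0 0 -0.05 0 0; 0 0 0 0 0; 0 0 0 0 0"

```text
time_s: 12.95
position: [0.5664, 0.3271, 0.0625]
eef_rot: [0.0, 0.799, 0.602, -0.0]
ft_force: [-0.0, -0.7, -1.4]
opening: 0.463
grip_force: 30.0
```

Emit:
send_rows:
  steps: "0 0 -0.03 0 0; 0 0 -0.03 0 0; 0 0 0 0 0; 0 0 0 0 0.5; 0 0 0 0 0.6"

```text
time_s: 13.37
position: [0.5667, 0.3272, 0.0616]
eef_rot: [0.0, 0.799, 0.602, 0.0]
ft_force: [0.5, 0.2, 0.2]
opening: 0.518
grip_force: 0.0
```

Emit:
send_rows:
  steps: "0 0 0 0 1; 0 0 0 0 1; 0 0 0 0 1; 0 0 0 0 1; 0 0 0 0 1"

```text
time_s: 13.78
position: [0.5664, 0.327, 0.0613]
eef_rot: [0.0, 0.799, 0.602, -0.0]
ft_force: [0.5, 0.4, 0.2]
opening: 0.866
grip_force: 0.0
```

Emit:
send_rows:
  steps: "0 0 0 0 1; 0 0 0.3 0 1; 0 0 0.6 0 1; 0 0 1 0 1; 0 0 1 0 1"

```text
time_s: 14.2
position: [0.5663, 0.3269, 0.1206]
eef_rot: [0.0, 0.799, 0.602, -0.0]
ft_force: [0.3, 0.3, -0.5]
opening: 0.998
grip_force: 0.0
```

Emit:
send_rows:
  steps: "0 0 1 0 1; 0 0 1 0 1; 0 0 1 0 1; 0 0 1 0 1; 0 0 1 0 1"

```text
time_s: 14.62
position: [0.5666, 0.3269, 0.2219]
eef_rot: [0.0, 0.799, 0.602, 0.001]
ft_force: [-0.1, 0.6, -0.0]
opening: 1.003
grip_force: 0.0
```

Emit:
send_rows:
  steps: "-0.04 -1 0 0 1; -0.04 -1 0 0 1; -0.04 -1 0 0 1; -0.04 -1 0 0 1; -0.04 -1 0 0 1"

```text
time_s: 15.03
position: [0.5625, 0.2257, 0.2204]
eef_rot: [0.0, 0.799, 0.602, 0.001]
ft_force: [-0.3, -0.2, -0.5]
opening: 0.999
grip_force: 0.0
```

Emit:
send_rows:
  steps: "-0.04 -1 0 0 1; -0.04 -1 0 0 1; -0.04 -1 0 0 1; -0.04 -1 0 0 1; -0.04 -1 0 0 1"

```text
time_s: 15.45
position: [0.5582, 0.1253, 0.2199]
eef_rot: [-0.0, 0.799, 0.602, 0.0]
ft_force: [0.6, -0.2, -0.6]
opening: 1.003
grip_force: 0.0
```

Emit:
send_rows:
  steps: "-0.04 -1 0 0 1; -0.04 -1 0 0 1; -0.04 -1 0 0 1; -0.04 -1 0 0 1; -0.04 -1 0 0 1"

```text
time_s: 15.87
position: [0.5541, 0.0253, 0.2199]
eef_rot: [-0.0, 0.799, 0.602, 0.0]
ft_force: [0.5, -1.1, -0.5]
opening: 1.001
grip_force: 0.0
```

Emit:
send_rows:
  steps: "-0.04 -1 0 0 1; -0.04 -1 0 0 1; -0.04 -1 0 0 1; -0.04 -1 0 0 1; -0.04 -1 0 0 1"

```text
time_s: 16.28
position: [0.5499, -0.0746, 0.2199]
eef_rot: [-0.0, 0.799, 0.602, 0.0]
ft_force: [-0.2, -0.7, 0.6]
opening: 1.0
grip_force: 0.0
```

Emit:
send_rows:
  steps: "-0.04 -1 0 0 1; -0.04 -1 0 0 1; -0.04 -1 0 0 1; -0.04 -1 0 0 1; -0.04 -1 0 0 1"

```text
time_s: 16.7
position: [0.5458, -0.1745, 0.2199]
eef_rot: [0.0, 0.799, 0.602, 0.0]
ft_force: [-0.4, -0.4, -0.1]
opening: 0.999
grip_force: 0.0
```

Emit:
send_rows:
  steps: "-0.04 -1 0 0 1; -0.04 -1 0 0 1; -0.04 -1 0 0 1; -0.04 -1 0 0 1; -0.04 -0.7 0 0 1"

```text
time_s: 17.12
position: [0.5413, -0.2697, 0.22]
eef_rot: [0.001, 0.799, 0.601, -0.0]
ft_force: [0.3, 0.1, -0.1]
opening: 1.0
grip_force: 0.0
```

Emit:
send_rows:
  steps: "0 -0.5 0 0 1; 0 -0.4 0 0 1; 0 -0.1 0 0 1; 0 0 0 0 1; 0 0 0 0 1"

```text
time_s: 17.53
position: [0.5426, -0.286, 0.2193]
eef_rot: [-0.0, 0.798, 0.602, 0.0]
ft_force: [0.7, 0.5, 0.2]
opening: 1.002
grip_force: 0.0
```

```bash
python3 - <<'E'
from h import *
m,im=snap("wrist","w3");o=readout.observe();print(o["position"])
np.save("w3.npy",m,allow_pickle=True)
print(proj(m,[[.593,-.134,.178],[.569,-.209,.092]]).round(1).tolist())
E
```

```text
[ 0.54277465 -0.2857557   0.21932431]
[[338.2, -50.6], [330.2, 106.1]]
```

View pics/w3.png

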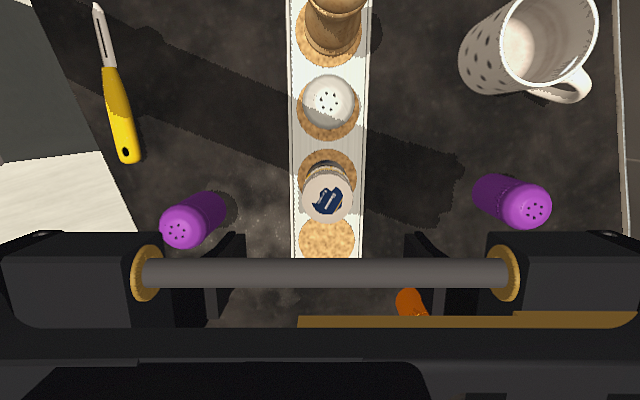

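White cap at (327,198), salt dome at (327,100), mill mat at about (329,37), all still upright.

```bash
python3 - <<'E'
from h import *
m=np.load("w3.npy",allow_pickle=True).item()
for n,p,z in(("white",(327,198),.116),("salt",(327,100),.092),("matm",(329,37),.008),("mats",(327.5,107),.008)): print(n,plane(m,[p],z)[0].round(4))
E
```

```text
white [ 0.5451 -0.2828  0.116 ]
salt [ 0.5677 -0.2033  0.092 ]
matm [ 0.5892 -0.137   0.008 ]
mats [ 0.5681 -0.206   0.008 ]
```

Emit:
send_rows:
  steps: "0.1 0.05 -0.6 0 1; 0 0 -1 0 1; 0 0 -1 0 1; 0 0 -1 0 1; 0 0 -1 0 1"

```text
time_s: 18.0
position: [0.5445, -0.2846, 0.1256]
eef_rot: [-0.0, 0.798, 0.603, 0.0]
ft_force: [1.1, -0.4, 0.3]
opening: 1.0
grip_force: 0.0
```

Emit:
send_rows:
  steps: "0 0 -1 0 1; 0 0 -1 0 1; 0 0 -0.8 0 1; 0 0 -0.4 0 1; 0 0 -0.2 0 1"

```text
time_s: 18.42
position: [0.5436, -0.2847, 0.0573]
eef_rot: [-0.001, 0.798, 0.602, -0.001]
ft_force: [0.2, -0.8, 0.2]
opening: 0.997
grip_force: 0.0
```

Emit:
send_rows:
  steps: "0 0 0 0 1; 0 0 0 0 0; 0 0 0 0 0; 0 0 0 0 0; 0 0 0 0 0"

```text
time_s: 18.83
position: [0.5449, -0.2862, 0.0603]
eef_rot: [0.001, 0.799, 0.602, 0.001]
ft_force: [0.7, -0.0, -0.1]
opening: 0.784
grip_force: 0.0
```

Emit:
send_rows:
  steps: "0 0 0 0 0; 0 0 0 0 0; 0 0 0 0 0; 0 0 0 0 0; 0 0 0 0 0"

```text
time_s: 19.25
position: [0.5444, -0.286, 0.0594]
eef_rot: [0.0, 0.799, 0.602, 0.0]
ft_force: [-0.5, -0.2, 0.5]
opening: 0.524
grip_force: 30.0
```

Emit:
send_rows:
  steps: "0 0 0.2 0 0; 0 0 0.4 0 0; 0 0 0.8 0 0; 0 0 1 0 0; 0 0 1 0 0"

```text
time_s: 19.67
position: [0.5439, -0.2859, 0.1283]
eef_rot: [-0.0, 0.799, 0.602, -0.0]
ft_force: [0.8, 0.1, -1.5]
opening: 0.518
grip_force: 30.0
```

Emit:
send_rows:
  steps: "-0.5 0.3 1 0 0; -0.5 0.5 1 0 0; -0.5 0.7 1 0 0; -0.5 0.9 1 0 0; 0 1 1 0 0"

```text
time_s: 20.08
position: [0.5018, -0.2192, 0.2286]
eef_rot: [-0.0, 0.8, 0.6, -0.0]
ft_force: [0.0, 0.5, -1.8]
opening: 0.519
grip_force: 30.0
```

Emit:
send_rows:
  steps: "0 1 1 0 0; 0 1 0.3 0 0; 0 1 0 0 0; 0 1 0 0 0; 0 1 0 0 0"

```text
time_s: 20.5
position: [0.5041, -0.1174, 0.2542]
eef_rot: [0.0, 0.799, 0.602, 0.001]
ft_force: [-0.2, 0.8, -1.5]
opening: 0.522
grip_force: 30.0
```

Emit:
send_rows:
  steps: "0 1 0 0 0; 0 1 0 0 0; 0 1 0 0 0; 0 1 0 0 0; 0 1 0 0 0"

```text
time_s: 20.92
position: [0.5041, -0.0175, 0.2539]
eef_rot: [-0.0, 0.799, 0.602, 0.0]
ft_force: [1.0, 0.3, -1.3]
opening: 0.518
grip_force: 30.0
```

Emit:
send_rows:
  steps: "0.4 1 0 0 0; 0.4 1 0 0 0; 0.4 1 0 0 0; 0.4 1 0 0 0; 0.5 1 0 0 0"

```text
time_s: 21.33
position: [0.5467, 0.0832, 0.2537]
eef_rot: [-0.0, 0.799, 0.602, 0.0]
ft_force: [0.6, -0.9, -1.6]
opening: 0.524
grip_force: 30.0
```

Emit:
send_rows:
  steps: "0 1 0 0 0; 0 1 -0.5 0 0; 0 1 -0.5 0 0; 0 1 -0.5 0 0; 0 1 -0.5 0 0"

```text
time_s: 21.75
position: [0.5466, 0.1832, 0.2131]
eef_rot: [0.0, 0.799, 0.602, 0.0]
ft_force: [0.5, 0.4, -2.0]
opening: 0.518
grip_force: 30.0
```

Emit:
send_rows:
  steps: "0 0.8 0 0 0; 0 0.5 0 0 0; 0 0.2 0 0 0; 0 0 0 0 0; 0 0 0 0 0"

```text
time_s: 22.17
position: [0.5471, 0.211, 0.2141]
eef_rot: [0.001, 0.799, 0.601, 0.0]
ft_force: [-0.1, -0.3, -2.4]
opening: 0.522
grip_force: 30.0
```

Emit:
send_rows:
  steps: "0 0.7 0 0 0; 0 0.7 0 0 0; 0 0.5 0 0 0; 0 0.15 0 0 0; 0 0 -0.4 0 0"

```text
time_s: 22.58
position: [0.5468, 0.2555, 0.2064]
eef_rot: [0.0, 0.798, 0.603, 0.001]
ft_force: [0.7, -0.1, -0.5]
opening: 0.516
grip_force: 30.0
```

Emit:
send_rows:
  steps: "0 0 -1 0 0; 0 0 -1 0 0; 0 0 -1 0 0; 0 0 -1 0 0; 0 0 -1 0 0"

```text
time_s: 23.0
position: [0.5462, 0.2522, 0.1039]
eef_rot: [0.0, 0.799, 0.602, -0.0]
ft_force: [0.8, -0.2, -0.5]
opening: 0.522
grip_force: 30.0
```

Emit:
send_rows:
  steps: "0 0 -0.8 0 0; 0 0 -0.4 0 0; 0 0 -0.3 0 0; 0 0 -0.2 0 0; 0 0 0 0 0"

```text
time_s: 23.42
position: [0.5464, 0.2528, 0.0711]
eef_rot: [0.0, 0.799, 0.602, -0.0]
ft_force: [0.2, 0.1, -0.4]
opening: 0.526
grip_force: 30.0
```

```bash
python3 - <<'E'
from h import *
a=snap("scene","s3")[1]; b=snap("side","b3")[1]; o=readout.observe();print(o["position"],o["ft_force"])
f=lambda i,x,y,w,h:cv2.resize(i[y:y+h,x:x+w],(400,400),interpolation=cv2.INTER_CUBIC)
cv2.imwrite("pics/c3.png",np.hstack([f(a,180,110,110,110),f(b,230,110,100,100)]))
E
```

```text
[0.54697111 0.25322445 0.07218726] [-0.35753899  0.04590261 -1.95720734]
```

View pics/c3.png

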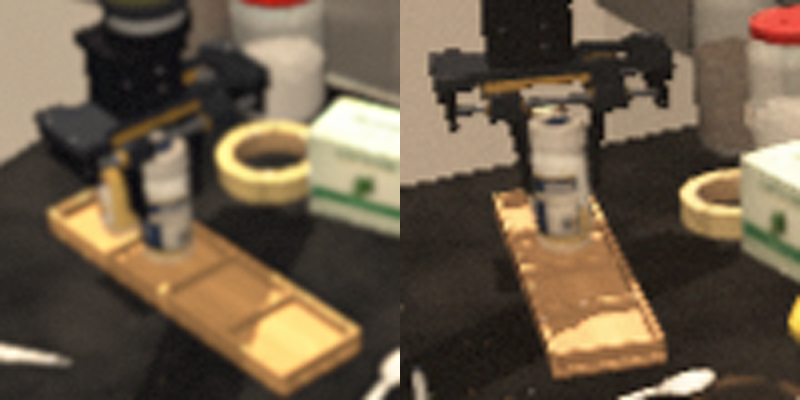

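The white jar is over the second bay from the left, clear of the walls. I'll lower and release.

Emit:
send_rows:
  steps: "0 0 -0.15 0 0; 0 0 -0.1 0 0; 0 0 -0.1 0 0; 0 0 -0.05 0 0; 0 0 -0.05 0 0"

```text
time_s: 23.93
position: [0.5463, 0.2531, 0.0623]
eef_rot: [0.0, 0.799, 0.602, -0.0]
ft_force: [0.5, 0.5, -1.6]
opening: 0.522
grip_force: 30.0
```

Emit:
send_rows:
  steps: "0 0 -0.05 0 0; 0 0 -0.03 0 0; 0 0 0 0 0; 0 0 0 0 0; 0 0 0 0 0"

```text
time_s: 24.35
position: [0.5464, 0.2531, 0.0614]
eef_rot: [-0.0, 0.799, 0.602, 0.0]
ft_force: [-2.8, -0.6, 6.0]
opening: 0.52
grip_force: 30.0
```

Emit:
send_rows:
  steps: "0 0 0 0 0.6; 0 0 0 0 0.7; 0 0 0 0 1; 0 0 0 0 1; 0 0 0 0 1"

```text
time_s: 24.77
position: [0.5464, 0.2531, 0.0606]
eef_rot: [0.0, 0.799, 0.602, -0.0]
ft_force: [-0.5, 0.2, 0.5]
opening: 0.815
grip_force: 0.0
```

Emit:
send_rows:
  steps: "0 0 0 0 1; 0 0 0 0 1; 0 0 0.3 0 1; 0 0 0.6 0 1; 0 0 1 0 1"

```text
time_s: 25.18
position: [0.5452, 0.2524, 0.0982]
eef_rot: [0.0, 0.799, 0.602, -0.002]
ft_force: [-0.3, 0.5, 0.2]
opening: 0.994
grip_force: 0.0
```

Emit:
send_rows:
  steps: "0 0 1 0 1; 0 0 1 0 1; 0 0 1 0 1; 0 0 1 0 1; 0 0 1 0 1"

```text
time_s: 25.6
position: [0.5467, 0.2529, 0.2013]
eef_rot: [0.0, 0.799, 0.602, 0.001]
ft_force: [-0.8, 0.6, -0.1]
opening: 0.999
grip_force: 0.0
```

Emit:
send_rows:
  steps: "0 -0.5 1 0 1; 0 -0.8 0 0 1; 0 -1 0 0 1; 0 -1 0 0 1; 0 -1 0 0 1"

```text
time_s: 26.02
position: [0.5463, 0.1653, 0.2194]
eef_rot: [0.0, 0.799, 0.602, 0.0]
ft_force: [0.1, -0.6, -0.6]
opening: 1.002
grip_force: 0.0
```

Emit:
send_rows:
  steps: "0.05 -1 0 0 1; 0.05 -1 0 0 1; 0.05 -1 0 0 1; 0.05 -1 0 0 1; 0.05 -1 0 0 1"

```text
time_s: 26.43
position: [0.5511, 0.0651, 0.2192]
eef_rot: [0.0, 0.799, 0.602, 0.0]
ft_force: [-0.2, -0.5, -0.3]
opening: 1.002
grip_force: 0.0
```

Emit:
send_rows:
  steps: "0.05 -1 0 0 1; 0.05 -1 0 0 1; 0.05 -1 0 0 1; 0.05 -1 0 0 1; 0.05 -1 0 0 1"

```text
time_s: 26.85
position: [0.556, -0.0348, 0.2192]
eef_rot: [0.0, 0.799, 0.602, 0.0]
ft_force: [-0.1, 0.5, -0.0]
opening: 0.995
grip_force: 0.0
```

Emit:
send_rows:
  steps: "0.1 -1 0 0 1; 0.1 -1 0 0 1; 0.1 -1 0 0 1; 0.1 -1 0 0 1; 0.1 -1 0 0 1"

```text
time_s: 27.27
position: [0.5659, -0.1347, 0.2192]
eef_rot: [0.0, 0.799, 0.602, 0.0]
ft_force: [-0.3, -0.5, -0.4]
opening: 0.999
grip_force: 0.0
```

Emit:
send_rows:
  steps: "0.1 -1 0 0 1; 0 -1 0 0 1; 0 -0.8 0 0 1; 0 -0.4 0 0 1; 0 0 0 0 1"

```text
time_s: 27.68
position: [0.5673, -0.2, 0.2192]
eef_rot: [0.001, 0.8, 0.6, -0.0]
ft_force: [-0.5, -0.5, -0.4]
opening: 1.002
grip_force: 0.0
```

Emit:
send_rows:
  steps: "0 -0.4 0 0 1; 0 0 -0.6 0 1; 0 0 -1 0 1; 0 0 -1 0 1; 0 0 -1 0 1"

```text
time_s: 28.1
position: [0.5684, -0.2035, 0.1452]
eef_rot: [-0.0, 0.798, 0.603, 0.0]
ft_force: [-0.1, 0.4, -0.7]
opening: 1.002
grip_force: 0.0
```

Emit:
send_rows:
  steps: "0 0 -1 0 1; 0 0 -1 0 1; 0 0 -1 0 1; 0 0 -0.8 0 1; 0 0 -0.6 0 1"

```text
time_s: 28.52
position: [0.5673, -0.2032, 0.0562]
eef_rot: [-0.001, 0.798, 0.603, -0.001]
ft_force: [-0.5, 0.3, -0.6]
opening: 1.004
grip_force: 0.0
```

Emit:
send_rows:
  steps: "0 0 -0.4 0 1; 0 0 -0.2 0 1; 0 0 0 0 1; 0 0 0 0 1; 0 0 0 0 0"

```text
time_s: 28.93
position: [0.5691, -0.2052, 0.0478]
eef_rot: [0.001, 0.799, 0.602, 0.001]
ft_force: [0.5, -0.9, -0.5]
opening: 0.975
grip_force: 0.0
```

Emit:
send_rows:
  steps: "0 0 0 0 0; 0 0 0 0 0; 0 0 0 0 0; 0 0 0 0 0; 0 0 0 0 0"

```text
time_s: 29.35
position: [0.5685, -0.205, 0.0469]
eef_rot: [0.0, 0.799, 0.602, 0.0]
ft_force: [-1.1, -0.7, 0.1]
opening: 0.634
grip_force: 0.0
```

Emit:
send_rows:
  steps: "0 0 0 0 0; 0 0 0 0 0; 0 0 0 0 0; 0 0 0 0 0; 0 0 0 0 0"

```text
time_s: 29.77
position: [0.5686, -0.205, 0.0469]
eef_rot: [0.0, 0.799, 0.602, 0.0]
ft_force: [0.0, 0.0, 0.9]
opening: 0.542
grip_force: 29.9
```

Emit:
send_rows:
  steps: "0 0 0.2 0 0; 0 0 0.4 0 0; 0 0 0.8 0 0; 0 0 1 0 0; 0 0 1 0 0"

```text
time_s: 30.18
position: [0.5677, -0.205, 0.1156]
eef_rot: [-0.0, 0.799, 0.602, -0.0]
ft_force: [0.6, 0.7, -0.8]
opening: 0.545
grip_force: 29.9
```

Emit:
send_rows:
  steps: "-0.2 0 1 0 0; -0.6 0 1 0 0; -0.8 0 1 0 0; -0.8 0 0.8 0 0; -0.6 0 0.3 0 0"

```text
time_s: 30.6
position: [0.508, -0.2061, 0.1996]
eef_rot: [0.001, 0.799, 0.601, 0.001]
ft_force: [-0.6, -1.1, -1.7]
opening: 0.546
grip_force: 29.9
```

Emit:
send_rows:
  steps: "0 0.5 0 0 0; 0 0.8 0 0 0; 0 1 0 0 0; 0 1 0 0 0; 0 1 0 0 0"

```text
time_s: 31.02
position: [0.5079, -0.1185, 0.1974]
eef_rot: [-0.0, 0.799, 0.602, 0.0]
ft_force: [0.3, 0.6, -1.1]
opening: 0.545
grip_force: 29.9
```

Emit:
send_rows:
  steps: "0 1 0 0 0; 0 1 0 0 0; 0 1 0 0 0; 0 1 0 0 0; 0 1 0 0 0"

```text
time_s: 31.43
position: [0.508, -0.0184, 0.1973]
eef_rot: [-0.0, 0.799, 0.602, 0.0]
ft_force: [0.7, -0.3, -0.9]
opening: 0.548
grip_force: 29.9
```

Emit:
send_rows:
  steps: "0.2 1 0 0 0; 0.2 1 0 0 0; 0.2 1 0 0 0; 0.2 1 0 0 0; 0.1 1 0 0 0"

```text
time_s: 31.85
position: [0.5265, 0.0816, 0.1973]
eef_rot: [0.0, 0.799, 0.602, 0.0]
ft_force: [-0.3, -0.4, -0.1]
opening: 0.546
grip_force: 29.9
```

Emit:
send_rows:
  steps: "0 1 0 0 0; 0 1 0 0 0; 0 1 0 0 0; 0 0.8 0 0 0; 0 0.4 0 0 0"

```text
time_s: 32.27
position: [0.5259, 0.1676, 0.197]
eef_rot: [-0.0, 0.798, 0.603, 0.0]
ft_force: [0.1, 0.4, -0.2]
opening: 0.547
grip_force: 29.9
```

Emit:
send_rows:
  steps: "0 0.2 0 0 0; 0 0.1 0 0 0; 0 0 0 0 0; 0 0 0 0 0; 0 0 0 0 0"

```text
time_s: 32.68
position: [0.5266, 0.1697, 0.1969]
eef_rot: [0.0, 0.799, 0.601, -0.0]
ft_force: [0.3, -0.3, -0.4]
opening: 0.542
grip_force: 29.9
```

Emit:
send_rows:
  steps: "0 0.2 -0.4 0 0; 0 0 -1 0 0; 0 0 -1 0 0; 0 0 -1 0 0; 0 0 -1 0 0"

```text
time_s: 33.1
position: [0.5262, 0.1749, 0.1074]
eef_rot: [-0.0, 0.799, 0.602, 0.0]
ft_force: [-0.1, 0.4, -1.0]
opening: 0.542
grip_force: 29.9
```

Emit:
send_rows:
  steps: "0 0 -1 0 0; 0 0 -0.7 0 0; 0 0 -0.5 0 0; 0 0 -0.3 0 0; 0 0 -0.1 0 0"

```text
time_s: 33.52
position: [0.5259, 0.1748, 0.0558]
eef_rot: [0.0, 0.799, 0.602, -0.001]
ft_force: [0.0, -0.6, -0.9]
opening: 0.541
grip_force: 29.9
```

Emit:
send_rows:
  steps: "0 0 -0.1 0 0; 0 0 -0.1 0 0; 0 0 -0.05 0 0; 0 0 -0.05 0 0; 0 0 0 0 0"

```text
time_s: 33.93
position: [0.5266, 0.1752, 0.0511]
eef_rot: [0.0, 0.799, 0.602, 0.0]
ft_force: [-1.2, -0.1, -1.0]
opening: 0.54
grip_force: 29.9
```

```bash
python3 - <<'E'
from h import *
a=snap("scene","s4")[1]; b=snap("side","b4")[1]; o=readout.observe();print(o["position"],o["ft_force"])
f=lambda i,x,y,w,h:cv2.resize(i[y:y+h,x:x+w],(400,400),interpolation=cv2.INTER_CUBIC)
cv2.imwrite("pics/c4.png",np.hstack([f(a,180,110,110,110),f(b,230,110,100,100)]))
E
```

```text
[0.52654711 0.17514526 0.051066  ] [ 0.0307062   1.02145157 -1.85449982]
```

View pics/c4.png

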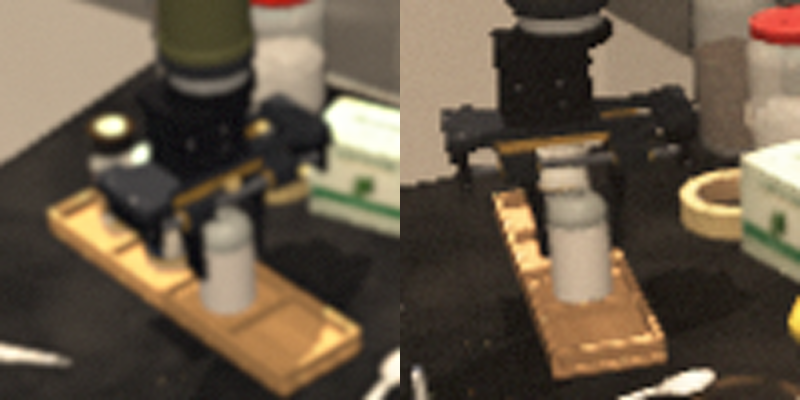

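The salt stands in the third bay from the left, between the dividers. Final creep and release.

Emit:
send_rows:
  steps: "0 0 -0.05 0 0; 0 0 -0.05 0 0; 0 0 -0.03 0 0; 0 0 0 0 0; 0 0 0 0 0"

```text
time_s: 34.45
position: [0.5266, 0.1752, 0.0488]
eef_rot: [-0.0, 0.799, 0.602, 0.0]
ft_force: [-0.5, -1.6, 5.1]
opening: 0.543
grip_force: 29.9
```

Emit:
send_rows:
  steps: "0 0 0 0 0.6; 0 0 0 0 0.7; 0 0 0 0 1; 0 0 0 0 1; 0 0 0 0 1"

```text
time_s: 34.87
position: [0.5263, 0.175, 0.0479]
eef_rot: [0.0, 0.799, 0.602, -0.0]
ft_force: [-0.7, 0.0, -0.1]
opening: 0.817
grip_force: 0.0
```

Emit:
send_rows:
  steps: "0 0 0 0 1; 0 0 0 0 1; 0 0 0.3 0 1; 0 0 0.6 0 1; 0 0 1 0 1"

```text
time_s: 35.28
position: [0.5251, 0.1745, 0.0858]
eef_rot: [-0.0, 0.799, 0.602, -0.002]
ft_force: [0.6, 0.7, -0.4]
opening: 0.997
grip_force: 0.0
```

Emit:
send_rows:
  steps: "0 0 1 0 1; 0 0 1 0 1; 0 0 1 0 1; 0 0 1 0 1; 0 0 1 0 1"

```text
time_s: 35.7
position: [0.5266, 0.1749, 0.1886]
eef_rot: [0.0, 0.799, 0.602, 0.001]
ft_force: [-0.0, -0.5, -0.1]
opening: 0.993
grip_force: 0.0
```

Emit:
send_rows:
  steps: "0 0 1 0 1; 0 -0.4 1 0 1; 0 -0.8 1 0 1; 0 -1 0.5 0 1; 0 -1 0 0 1"

```text
time_s: 36.12
position: [0.5279, 0.1107, 0.2604]
eef_rot: [0.001, 0.798, 0.602, 0.003]
ft_force: [1.3, -0.1, -0.7]
opening: 0.996
grip_force: 0.0
```

Emit:
send_rows:
  steps: "0.2 -1 0 0 1; 0.2 -1 0 0 1; 0.2 -1 0 0 1; 0.2 -1 0 0 1; 0.2 -1 0 0 1"

```text
time_s: 36.53
position: [0.5465, 0.0098, 0.2576]
eef_rot: [0.0, 0.799, 0.602, 0.001]
ft_force: [1.2, -0.3, 0.6]
opening: 1.0
grip_force: 0.0
```

Emit:
send_rows:
  steps: "0.2 -1 0 0 1; 0.2 -1 0 0 1; 0.2 -1 0 0 1; 0.2 -1 0 0 1; 0.2 -1 0 0 1"

```text
time_s: 36.95
position: [0.5665, -0.0901, 0.2576]
eef_rot: [0.0, 0.799, 0.602, 0.001]
ft_force: [-0.1, -0.6, -0.5]
opening: 0.999
grip_force: 0.0
```

Emit:
send_rows:
  steps: "0.2 -1 0 0 1; 0.2 -1 0 0 1; 0 -1 0 0 1; 0 -1 0 0 1; 0 -1 0 0 1"

```text
time_s: 37.37
position: [0.5744, -0.19, 0.2575]
eef_rot: [0.0, 0.799, 0.602, 0.0]
ft_force: [0.2, 0.2, 0.1]
opening: 0.998
grip_force: 0.0
```

Emit:
send_rows:
  steps: "0 -0.7 0 0 1; 0 -0.4 0 0 1; 0 0 0 0 1; 0 0 0 0 1; 0 0 0 0 1"

```text
time_s: 37.78
position: [0.5748, -0.2094, 0.2564]
eef_rot: [-0.0, 0.798, 0.603, 0.0]
ft_force: [-0.6, 0.9, 0.0]
opening: 0.997
grip_force: 0.0
```

```bash
python3 - <<'E'
from h import *
m,im=snap("wrist","w4");o=readout.observe();print(o["position"])
np.save("w4.npy",m,allow_pickle=True)
print(proj(m,[[.592,-.135,.178],[.592,-.135,.008]]).round(1).tolist())
E
```

```text
[ 0.57483844 -0.20922546  0.25632925]
[[320.4, 110.2], [322.2, 114.7]]
```

View pics/w4.png

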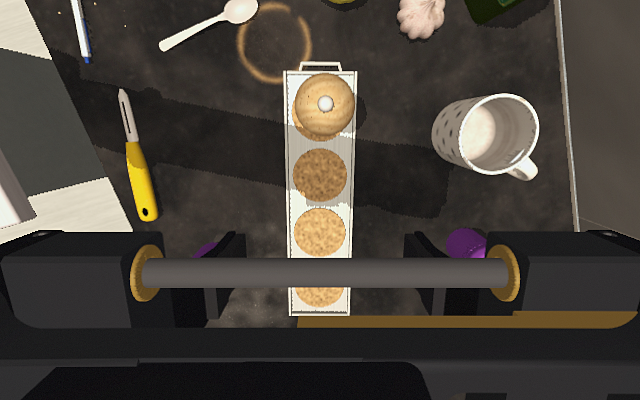

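The mill knob is at (325.5,104), its mat at about (320,112).

```bash
python3 - <<'E'
from h import *
m=np.load("w4.npy",allow_pickle=True).item()
print(plane(m,[(325.5,104)],.178),plane(m,[(324.5,105)],.145),plane(m,[(320,175),(320,233)],.008))
E
```

```text
[[ 0.59679221 -0.13185437  0.178     ]] [[ 0.5963043  -0.13082426  0.145     ]] [[ 0.56824523 -0.20781708  0.008     ]
 [ 0.54586899 -0.28574064  0.008     ]]
```

Emit:
send_rows:
  steps: "0.2 0.7 0 0 1; 0.3 1 0 0 1; 0.3 1 0 0 1; 0.2 0.8 0 0 1; 0.05 0.35 0 0 1"

```text
time_s: 38.25
position: [0.5965, -0.1291, 0.2559]
eef_rot: [-0.001, 0.797, 0.604, 0.001]
ft_force: [-1.1, 1.7, -0.2]
opening: 1.002
grip_force: 0.0
```

Emit:
send_rows:
  steps: "0 0 0 0 1; 0 0 -0.6 0 1; 0 0 -0.8 0 1; 0 0 -0.8 0 1; 0 0 -0.8 0 1"

```text
time_s: 38.67
position: [0.5945, -0.136, 0.1949]
eef_rot: [0.0, 0.799, 0.601, -0.0]
ft_force: [0.3, -0.4, -0.9]
opening: 0.997
grip_force: 0.0
```

Emit:
send_rows:
  steps: "0 0 -0.8 0 1; 0 0 -0.8 0 1; 0 0 -0.8 0 1; 0 0 -0.6 0 1; 0 0 -0.3 0 1"

```text
time_s: 39.08
position: [0.5936, -0.1352, 0.1279]
eef_rot: [-0.001, 0.799, 0.601, -0.001]
ft_force: [-0.2, 0.3, 0.4]
opening: 0.998
grip_force: 0.0
```

Emit:
send_rows:
  steps: "0 0 0 0 1; 0 0 0 0 1; 0 0 0 0 0; 0 0 0 0 0; 0 0 0 0 0"

```text
time_s: 39.5
position: [0.5959, -0.1341, 0.1311]
eef_rot: [0.001, 0.799, 0.602, 0.001]
ft_force: [-0.1, 1.0, 0.7]
opening: 0.855
grip_force: 0.0
```

Emit:
send_rows:
  steps: "0 0 0 0 0; 0 0 0 0 0; 0 0 0 0 0; 0 0 0 0 0; 0 0 0 0 0"

```text
time_s: 39.92
position: [0.5955, -0.1339, 0.1303]
eef_rot: [0.0, 0.799, 0.602, 0.0]
ft_force: [0.5, -0.3, 0.6]
opening: 0.54
grip_force: 30.0
```

Emit:
send_rows:
  steps: "0 0 0 0 0; 0 0 0 0 0; 0 0 0 0 0; 0 0 0 0 0; 0 0 0 0 0"

```text
time_s: 40.33
position: [0.5955, -0.134, 0.1303]
eef_rot: [0.0, 0.799, 0.602, 0.0]
ft_force: [-0.6, -0.1, 0.9]
opening: 0.537
grip_force: 30.0
```

Emit:
send_rows:
  steps: "0 0 0.2 0 0; 0 0 0.4 0 0; 0 0 0.6 0 0; 0 0 0.8 0 0; 0 0 0.8 0 0"

```text
time_s: 40.75
position: [0.5951, -0.1341, 0.1874]
eef_rot: [-0.0, 0.799, 0.602, -0.0]
ft_force: [-0.4, 0.2, -2.4]
opening: 0.543
grip_force: 30.0
```

Emit:
send_rows:
  steps: "-0.1 0.2 0.8 0 0; -0.2 0.4 0.8 0 0; -0.3 0.6 0.5 0 0; -0.3 0.8 0.1 0 0; -0.3 0.8 0 0 0"

```text
time_s: 41.17
position: [0.5717, -0.0784, 0.2325]
eef_rot: [0.001, 0.799, 0.601, 0.001]
ft_force: [0.2, 0.6, -1.6]
opening: 0.54
grip_force: 30.0
```

Emit:
send_rows:
  steps: "-0.3 0.8 0 0 0; -0.3 0.8 0 0 0; -0.3 0.8 0 0 0; -0.3 0.8 0 0 0; -0.3 0.8 0 0 0"

```text
time_s: 41.58
position: [0.541, 0.0024, 0.2312]
eef_rot: [0.0, 0.799, 0.602, 0.0]
ft_force: [-0.4, 0.6, -1.8]
opening: 0.541
grip_force: 30.0
```

Emit:
send_rows:
  steps: "-0.3 0.8 0 0 0; -0.3 0.8 0 0 0; -0.3 0.8 0 0 0; -0.3 0.8 0 0 0; -0.3 0.6 0 0 0"

```text
time_s: 42.0
position: [0.511, 0.0793, 0.2312]
eef_rot: [-0.0, 0.798, 0.602, 0.001]
ft_force: [0.6, 1.1, -2.6]
opening: 0.539
grip_force: 30.0
```

Emit:
send_rows:
  steps: "-0.2 0.5 0 0 0; -0.05 0.3 0 0 0; 0 0.1 0 0 0; 0 0 0 0 0; 0 0 0 0 0"

```text
time_s: 42.42
position: [0.5068, 0.0951, 0.2303]
eef_rot: [0.0, 0.799, 0.601, -0.0]
ft_force: [0.5, -0.2, -2.0]
opening: 0.542
grip_force: 30.0
```

Emit:
send_rows:
  steps: "0 0 -0.4 0 0; 0 0 -0.7 0 0; 0 0 -0.7 0 0; 0 0 -0.7 0 0; 0 0 -0.7 0 0"

```text
time_s: 42.83
position: [0.5063, 0.095, 0.1649]
eef_rot: [0.0, 0.799, 0.601, -0.0]
ft_force: [0.8, 0.0, -2.7]
opening: 0.54
grip_force: 30.0
```

Emit:
send_rows:
  steps: "0 0 -0.5 0 0; 0 0 -0.4 0 0; 0 0 -0.2 0 0; 0 0 -0.1 0 0; 0 0 0 0 0"

```text
time_s: 43.25
position: [0.5065, 0.0959, 0.1421]
eef_rot: [0.0, 0.799, 0.602, -0.0]
ft_force: [0.6, 0.3, -1.9]
opening: 0.54
grip_force: 30.0
```

```bash
python3 - <<'E'
from h import *
a=snap("scene","s5")[1]; b=snap("side","b5")[1]; o=readout.observe();print(o["position"],o["ft_force"])
f=lambda i,x,y,w,h:cv2.resize(i[y:y+h,x:x+w],(400,400),interpolation=cv2.INTER_CUBIC)
cv2.imwrite("pics/c5.png",np.hstack([f(a,190,110,110,110),f(b,230,110,100,100)]))
E
```

```text
[0.50684739 0.09611829 0.14275329] [ 0.99073044  0.3139083  -1.73684048]
```

View pics/c5.png

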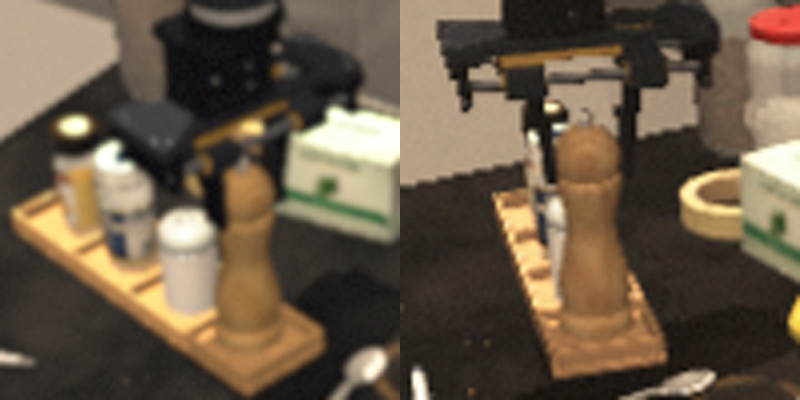

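Three stand in their bays and the mill is over the rightmost bay, upright. Lowering it.

Emit:
send_rows:
  steps: "0 0 -0.15 0 0; 0 0 -0.1 0 0; 0 0 -0.1 0 0; 0 0 -0.05 0 0; 0 0 -0.05 0 0"

```text
time_s: 43.77
position: [0.5063, 0.0961, 0.133]
eef_rot: [0.0, 0.799, 0.602, -0.0]
ft_force: [-0.2, 0.2, -2.5]
opening: 0.538
grip_force: 30.0
```

Emit:
send_rows:
  steps: "0 0 -0.03 0 0; 0 0 -0.03 0 0; 0 0 0 0 0; 0 0 0 0 0; 0 0 0 0 0"

```text
time_s: 44.18
position: [0.5065, 0.0961, 0.1322]
eef_rot: [0.0, 0.799, 0.602, 0.0]
ft_force: [-0.9, -0.8, -0.3]
opening: 0.538
grip_force: 30.0
```

Touching; release, rise and check.

Emit:
send_rows:
  steps: "0 0 -0.02 0 0; 0 0 0 0 0.6; 0 0 0 0 0.7; 0 0 0 0 1; 0 0 0 0 1"

```text
time_s: 44.6
position: [0.5064, 0.0961, 0.1315]
eef_rot: [0.0, 0.799, 0.602, 0.0]
ft_force: [-0.1, -0.6, -0.4]
opening: 0.741
grip_force: 0.0
```

Emit:
send_rows:
  steps: "0 0 0 0 1; 0 0 0 0 1; 0 0 0 0 1; 0 0 0.3 0 1; 0 0 0.6 0 1"

```text
time_s: 45.02
position: [0.5053, 0.0958, 0.149]
eef_rot: [-0.0, 0.799, 0.602, -0.001]
ft_force: [-0.1, 1.0, -0.6]
opening: 0.992
grip_force: 0.0
```

Emit:
send_rows:
  steps: "0 0 1 0 1; 0 0 1 0 1; 0 0 1 0 1; 0 0 1 0 1; 0 0 1 0 1"

```text
time_s: 45.43
position: [0.5066, 0.0959, 0.2519]
eef_rot: [0.0, 0.799, 0.602, 0.001]
ft_force: [1.0, 0.0, 0.1]
opening: 0.997
grip_force: 0.0
```

Emit:
send_rows:
  steps: "0 -0.5 1 0 1; 0 -1 1 0 1; 0 -1 0 0 1; 0 -1 0 0 1; 0 -1 0 0 1"

```text
time_s: 45.85
position: [0.5067, 0.005, 0.2914]
eef_rot: [0.0, 0.799, 0.602, 0.001]
ft_force: [0.1, -0.7, -1.1]
opening: 1.004
grip_force: 0.0
```

Emit:
send_rows:
  steps: "0 -0.5 0 0 1; 0 0 0 0 1; 0 0 0 0 1; 0 0 0 0 1; 0 0 0 0 1"

```text
time_s: 46.27
position: [0.5064, -0.0022, 0.2895]
eef_rot: [-0.0, 0.798, 0.603, -0.0]
ft_force: [0.7, -0.3, -0.9]
opening: 0.996
grip_force: 0.0
```

```bash
python3 - <<'E'
from h import *
m,w=snap("wrist","w5")
a=snap("scene","s6")[1]
f=lambda i,x,y,W,h:cv2.resize(i[y:y+h,x:x+W],(400,400),interpolation=cv2.INTER_CUBIC)
cv2.imwrite("pics/c6.png",np.hstack([f(a,180,110,110,110),f(w,200,0,230,230)]))
print(readout.observe()["position"])
c=np.array([.5365,.213]);v=np.array([.2445,.9697])
p=proj(m,[[*(c+v*y),z] for y,z in((.12,.115),(.04,.118),(-.04,.094),(-.12,.18))]);print(((p-[200,0])*400/230+[400,0]).round(0).tolist())
E
```

```text
[ 0.50635255 -0.002709    0.28944071]
[[548.0, -383.0], [557.0, -176.0], [569.0, 20.0], [562.0, 151.0]]
```

View pics/c6.png

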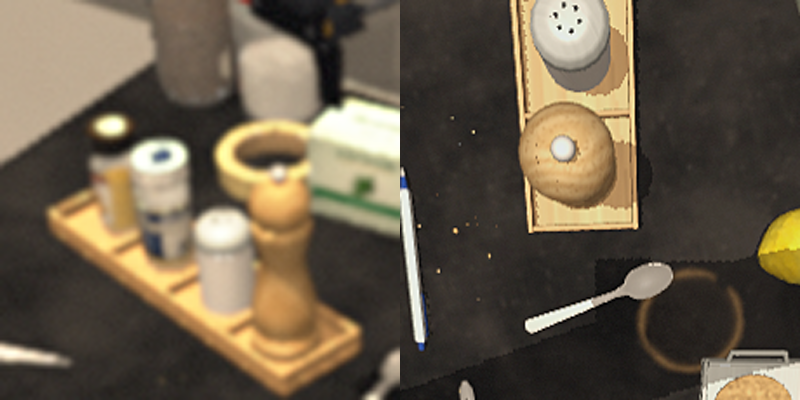

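All four stand upright in their bays. The mill knob is at (563,148) against a predicted (562,151), and the salt top is at (569,20) as predicted. Handing in.

```bash
python3 -c "
from plant import ticket
print(ticket.finish_job())"
```

```text
the job is handed in; nothing more can be done
None
```

I moved all four into the caddy in reverse order, upright and one per bay: from the left, dark-capped jar, white-capped jar, salt shaker and pepper mill. I handed the job in at about 46 s; no verdict came back.

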